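# Stir the polishing beads, then hold the rod over the catch tin

## Task

Take the stirring rod from its block and stir the polishing beads in the bowl with its tip down among them: start at the side of the bowl nearest the robot and go at least two full turns clockwise as seen from above, back to the near side, so that most of the beads are shifted and none leaves the bowl. Then carry the rod over the tool tote without touching it and hold it upright, its tip centred over the mouth of the square steel tin and a centimetre or two above the rim, so that the grit drops off into the tin. Finish while still holding it there, still and touching nothing with it, and leave the tin and everything else on the bench as they stand.

Things in the scene. Friction and masses are not known exactly. Their poses are not given: they have to be found in the camera images.
- bowl: Fixed round steel bowl on a dark 20 mm base disc, at the left of the bench. Origin: centre of the base's underside, on the bench; axes parallel to the world's (x away from the robot, y to the robot's left, z up). Inner floor flat, about 110 mm across, 25 mm above the bench; walls 4 mm thick flare up to a rim 176 mm across outside, 85 mm above the bench. It holds five loose beads.
- rod: Stirring rod, loose, 180 mm long, about 0.1 to 0.17 kg: plain steel shaft 12 mm in diameter and 120 mm long, on top of it a square light-wood handle 22 x 22 mm and 60 mm tall. At the start it stands upright in its holder, tip down. Origin: its lower tip; z runs up along the rod to the handle, x and y are square to the handle's flat faces.
- rod_mid (a point): Centre of the rod, 90 mm above its tip (on the shaft, 30 mm below the handle).
- rod_grip (a point): Centre of the rod's square handle, 150 mm above its tip: the place to grip it, from above. The handle reaches 30 mm above and below this point.
- rod_tip (a point): Lower tip of the rod.
- holder: Fixed wooden block 50 x 50 x 50 mm with a round blind hole 15 mm wide and 40 mm deep in its top, in which the rod stands. Origin: centre of its underside, on the bench. Draw the rod straight up by at least 45 mm to clear it.
- tote: Fixed plywood tool tote, 332 mm long (its x) and 90 mm wide (its y), standing between the bowl and the cans; sides 60 mm tall, end boards and a lengthwise round wooden carrying handle on top reach 123 mm above the bench. Origin: centre of its underside, on the bench. Not to be touched.
- tin: Open square steel tin, 56 x 56 mm outside, walls 3 mm, 80 mm tall, loose, standing on the bench on the right, beyond the tote; the only square one of three plain steel containers, which may stand in any order. Origin: centre of its underside.
- tin_mouth (a point): Centre of the square tin's mouth, at rim height, 80 mm above the bench.
- bead0_center (a point): Centre of one of five equal loose white ceramic beads, balls 24 mm in diameter, 18 g, lying on the bowl's floor in a loose ring of about 33 mm radius, which leaves the middle of the bowl free at the start.
- bead1_center (a point): Centre of one of five equal loose white ceramic beads, balls 24 mm in diameter, 18 g, lying on the bowl's floor in a loose ring of about 33 mm radius, which leaves the middle of the bowl free at the start.
- bead2_center (a point): Centre of one of five equal loose white ceramic beads, balls 24 mm in diameter, 18 g, lying on the bowl's floor in a loose ring of about 33 mm radius, which leaves the middle of the bowl free at the start.
- bead3_center (a point): Centre of one of five equal loose white ceramic beads, balls 24 mm in diameter, 18 g, lying on the bowl's floor in a loose ring of about 33 mm radius, which leaves the middle of the bowl free at the start.
- bead4_center (a point): Centre of one of five equal loose white ceramic beads, balls 24 mm in diameter, 18 g, lying on the bowl's floor in a loose ring of about 33 mm radius, which leaves the middle of the bowl free at the start.
- roundcan: Bystander, to be left alone: plain round steel can, 58 mm across, 80 mm tall, open; stands among the cans beside the square tin. Origin: centre of its underside.
- squatcan: Bystander, to be left alone: plain round squat steel can, 68 mm across, 50 mm tall, open; stands beside the square tin. Origin: centre of its underside.
- spray: Bystander, to be left alone: grey spray can, 52 mm across, 150 mm tall, standing beyond the tote. Origin: centre of its underside.
- jar: Bystander, to be left alone: amber glass jar, 60 mm across, 85 mm tall, standing near the robot on the left. Origin: centre of its underside.
- glue: Bystander, to be left alone: white plastic bottle, 48 mm across, 130 mm tall, standing beyond the rod's holder. Origin: centre of its underside.
- wrench: Bystander, to be left alone: steel wrench lying on the bench at the far right. Origin: at about its middle.
- driver: Bystander, to be left alone: screwdriver lying on the bench at the near right. Origin: at about its middle.

How it is judged (in metres and radians):
On the way, in this order (a step that is already met when the one before it is completed fails the run):
1. rod tip down among the beads on the near side of the bowl (first turn) (z of rod_tip in the frame of bowl below 0.045 m and x of rod_tip in the frame of bowl below -0.015 m and y of rod_tip in the frame of bowl between -0.015 and 0.015 m and horizontal distance between rod_tip and bowl below 0.075 m), for 0.02 s.
2. rod tip down among the beads on the left side of the bowl (first turn) (z of rod_tip in the frame of bowl below 0.045 m and y of rod_tip in the frame of bowl above 0.015 m and x of rod_tip in the frame of bowl between -0.015 and 0.015 m and horizontal distance between rod_tip and bowl below 0.075 m), for 0.02 s.
3. rod tip down among the beads on the far side of the bowl (first turn) (z of rod_tip in the frame of bowl below 0.045 m and x of rod_tip in the frame of bowl above 0.015 m and y of rod_tip in the frame of bowl between -0.015 and 0.015 m and horizontal distance between rod_tip and bowl below 0.075 m), for 0.02 s.
4. rod tip down among the beads on the right side of the bowl (first turn) (z of rod_tip in the frame of bowl below 0.045 m and y of rod_tip in the frame of bowl below -0.015 m and x of rod_tip in the frame of bowl between -0.015 and 0.015 m and horizontal distance between rod_tip and bowl below 0.075 m), for 0.02 s.
5. rod tip down among the beads on the near side of the bowl (second turn) (all of step 1), for 0.02 s.
6. rod tip down among the beads on the left side of the bowl (second turn) (all of step 2), for 0.02 s.
7. rod tip down among the beads on the far side of the bowl (second turn) (all of step 3), for 0.02 s.
8. rod tip down among the beads on the right side of the bowl (second turn) (all of step 4), for 0.02 s.
9. second full turn completed at the near side, and at least three beads lie more than 10 mm from where they started (all of step 5 and (distance of each of bead0_center, bead1_center, bead2_center from where it was at the start of the episode above 0.01 m or distance of each of bead0_center, bead1_center, bead3_center from where it was at the start of the episode above 0.01 m or distance of each of bead0_center, bead1_center, bead4_center from where it was at the start of the episode above 0.01 m or distance of each of bead0_center, bead2_center, bead3_center from where it was at the start of the episode above 0.01 m or distance of each of bead0_center, bead2_center, bead4_center from where it was at the start of the episode above 0.01 m or distance of each of bead0_center, bead3_center, bead4_center from where it was at the start of the episode above 0.01 m or distance of each of bead1_center, bead2_center, bead3_center from where it was at the start of the episode above 0.01 m or distance of each of bead1_center, bead2_center, bead4_center from where it was at the start of the episode above 0.01 m or distance of each of bead1_center, bead3_center, bead4_center from where it was at the start of the episode above 0.01 m or distance of each of bead2_center, bead3_center, bead4_center from where it was at the start of the episode above 0.01 m)), for 0.02 s.
10. rod carried over the tool tote, its tip above the tote's handle (z of rod_tip in the frame of tote above 0.123 m and y of rod_tip in the frame of tote between -0.045 and 0.045 m and x of rod_tip in the frame of tote between -0.17 and 0.17 m), for 0.02 s.
At the end, for the whole second after the job is handed in: Fingers hold the rod, upright within 0.12 rad and still (under 20 mm/s); its tip 4 to 35 mm above the square tin's rim, within 12 mm of the mouth's centre, the rod touching no can or tote; tin upright, within 15 mm of its start; all beads in the bowl (z of rod_tip in the frame of tin_mouth between 0.004 and 0.035 m and horizontal distance between rod_tip and tin_mouth below 0.012 m and angle between rod's own z axis and vertical below 0.12 rad and height (world z) of rod_grip above 0.2 m and contact force between rod and the fingers above 1 N and contact force between rod and tin below 0.1 N and contact force between rod and tote below 0.1 N and contact force between rod and roundcan below 0.1 N and contact force between rod and squatcan below 0.1 N and linear speed of rod below 0.02 m/s and angle between tin's own z axis and vertical below 0.05 rad and distance of tin from where it was at the start of the episode below 0.015 m and horizontal distance between each of bead0_center, bead1_center, bead2_center, bead3_center, bead4_center and bowl below 0.085 m and z of each of bead0_center, bead1_center, bead2_center, bead3_center, bead4_center in the frame of bowl below 0.09 m); the arm keeps its last pose, push and grip.
It fails at once if the tool tote is touched (contact force between tote and anything else above 1 N).
It fails at once if a bead leaves the bowl (not (horizontal distance between each of bead0_center, bead1_center, bead2_center, bead3_center, bead4_center and bowl below 0.085 m and z of each of bead0_center, bead1_center, bead2_center, bead3_center, bead4_center in the frame of bowl below 0.09 m)).
It fails at once if a bystander is shifted by more than 20 mm or knocked over (distance of any of roundcan, squatcan, spray, jar, glue, wrench, driver from where it was at the start of the episode above 0.02 m or angle between any of roundcan, squatcan, spray, jar, glue's own z axis and vertical above 0.35 rad).
It fails at once if the square tin is shifted by more than 15 mm (distance of tin from where it was at the start of the episode above 0.015 m).
It also fails if it takes over 58 s, if anything falls off the work surface, if the arm or the gripper's body presses on something with over 40 N, if the wrist force passes 120 N, or if a joint passes its speed limit or range.

## Robot

A 6-joint arm with a two-finger parallel gripper is mounted at the origin on the work surface. World frame = base frame: x ahead of the robot, y to its left, z up, the work surface at z = 0. Lengths are in mm, angles in rad, forces in N, time in s.
With the tool pointing down it reaches from about 400 to 925 mm from the base axis. Payload 12.5 kg.
Tool frame: the origin (TCP) lies at the very end of the fingers, on their centre line; the grasp point (between the pads) lies 19 mm behind it; x points along the fingers, y is the direction in which the jaws open and shut, and the axes are right-handed (so a half turn about x gives the same grasp; the last joint's range is limited). The gripper opens to 95 mm and grips with 3 to 60 N. Pads are 20 mm wide; open, the fingers measure 119 mm over their backs; the gripper's body (75 mm by 180 mm) begins 59 mm behind the grasp point.
Start: joints at [-1.272, 0.491, 1.559, -0, 1.092, -0.106], TCP at [246.171, -574.497, 214.661] pointing down, gripper open.
Joint ranges: [-3.1, 3.1], [-0.84, 2.19], [0.05, 2.79], [-1.13, 4.28], [0.06, 2.93], [-2.69, 2.69]. Speed limits (rad/s): [2.22, 2.22, 2.79, 3.14, 3.14, 3.14].

## Interface

Orientations are given as [roll, pitch, yaw] about the fixed x, y, z axes, in that order (R = Rz(yaw) Ry(pitch) Rx(roll)).
In Python, from cell import * gives the robot as it stands.
- The arm moves only by the tool step_arm, never from a script. Its argument "steps" is a list of rows, each a list of 4 numbers: the shift along the tool's x, y, z in units of 50 mm (1.0 is 50 mm), then the turn about the tool's x in units of 8 degrees (1.0 is 8 degrees). A call has 1 to 20 rows; each row shifts and turns the commanded pose from where the row before left it, along the tool's axes as they then stand; what a row does not reach is not made up. A row lasts 1/8 s, in which the tool goes at most 62.5 mm and 10.7 degrees, less where a joint would pass 70% of its speed; a pose out of reach is approached as far as the arm can. A call is refused whole if a number of a shift passes 1 or a number of a turn 1, either way. A call with a gripper value outside its range is refused whole. "jaw" is the closure, from 0 (fully open) to 1 (shut), set as the call begins (left out, the last holds). The fingers move at their own pace and stop on an object; the grip force is fixed at half the most. Time passes only in rows, so rows that do not move let the fingers close. It gives the time, the measured TCP pose, the force and the opening at its end, in the units of the state.
- state(): the state, without advancing time (a new reading comes with each control period).
- read_camera(name): name is "side" or "top" or "wrist"; returns the picture (400x640x3 uint8, red, green, blue); there is no depth.
- camera_info(name): a dict with "mtx" (3x3 intrinsics, pixels), "eye" and "attitude" of the camera in the world; the wrist camera has in their place "hand_eye" (4x4, takes a point from camera to tool coordinates, whose origin is the TCP and whose axes are the tool frame's). Camera axes: x right, y down, z forward; pixel columns grow to the right and rows downward; lengths in mm; the calibration is good to about 2 mm. A picture is of the moment at which its call begins: read the wrist's pose just before it. camera_info takes no time and is no camera call.
- job_done(): hands the job in, once; it reports no verdict.
The state is a dict: "t": time; "joints": joint angles; "qvel": joint speeds; "tau": joint torques, N m; "eef_pos": TCP position; "tcp_rot": TCP orientation; "ft_force": force on the tool from outside, world axes, zero at the start; "moment": the same for the moment, N m; "opening": opening from 0.0 (shut) to 1.0 (fully open).
Only numpy, scipy, OpenCV 4.12 (cv2) and the standard library are available. Lean on these libraries where they do the work, as an engineer would, in place of code of your own. Each camera call takes 0.05 s, during which the arm holds its last target.

## Working session

There is one attempt and no reset: what is moved stays moved. The work goes in short steps, Python scripts to look and compute and a tool call to move; the robot and the scene stay as the last step left them, time stands still between calls to the robot, and variables do not carry over. Pictures are saved under pics/ and viewed, and the job is handed in when it is done.

Besides the shell and the picture viewer there is one more tool, called after "Emit:" as name([rows], argument=value, ...), one row to a line, values as JSON. step_arm: Moves the arm, as the interface text tells. Its arguments: {"type":"object","properties":{"steps":{"type":"array","items":{"type":"array","items":{"type":"number"}}},"jaw":{"type":"number"}},"required":["steps"]}

```bash
ls; mkdir -p pics
python3 - <<'E'
from cell import *
import cv2
print(state())
for n in ("side","top","wrist"):
    print(n,camera_info(n))
    im=read_camera(n); cv2.imwrite(f"pics/{n}0.png",im[:,:,::-1])
E
```

```text
pics
{'t': 0.0, 'joints': array([-1.27159345e+00,  4.91544814e-01,  1.55948074e+00,  6.36521375e-06,
        1.09170594e+00, -1.05602319e-01]), 'qvel': array([ 2.54653108e-04,  2.24236628e-03,  1.52022120e-03, -1.32199990e-03,
        8.64906089e-06, -2.66226034e-04]), 'tau': array([ 1.69094528e-03, -6.12642574e+01, -2.58180767e+01,  6.93051796e-02,
        4.81954997e-02, -1.02230324e-04]), 'eef_pos': array([ 246.09333779, -574.22688275,  214.06013862]), 'tcp_rot': array([-1.6813556 ,  1.56965747,  1.86503931]), 'ft_force': array([ 0.88169257,  0.80210668, -0.12067555]), 'moment': array([-0.02065984,  0.02260953, -0.05494858]), 'opening': 1.0042605629790393}
side {'mtx': array([[396.99619001,   0.        , 318.63336487],
       [  0.        , 396.99619001, 202.06951287],
       [  0.        ,   0.        ,   1.        ]]), 'eye': array([ 27.22900459, 647.03002195, 625.20079842]), 'attitude': array([-2.11517038, -0.02241819, -2.46677027])}
top {'mtx': array([[423.63901591,   0.        , 318.99608972],
       [  0.        , 423.63901591, 198.21615753],
       [  0.        ,   0.        ,   1.        ]]), 'eye': array([ 455.24227289,    4.53025711, 1230.94467471]), 'attitude': array([-3.06630178, -0.0036095 , -1.5506262 ])}
wrist {'mtx': array([[279.71680041,   0.        , 320.55257153],
       [  0.        , 279.71680041, 194.42895008],
       [  0.        ,   0.        ,   1.        ]]), 'hand_eye': array([[-5.51831052e-04, -2.75095852e-01,  9.61416646e-01,
        -1.70315006e+02],
       [ 9.99999671e-01,  4.19701203e-04,  6.94068418e-04,
         8.02874476e-02],
       [-5.94443066e-04,  9.61416713e-01,  2.75095530e-01,
        -7.84480418e+01],
       [ 0.00000000e+00,  0.00000000e+00,  0.00000000e+00,
         1.00000000e+00]])}
```

View pics/top0.png

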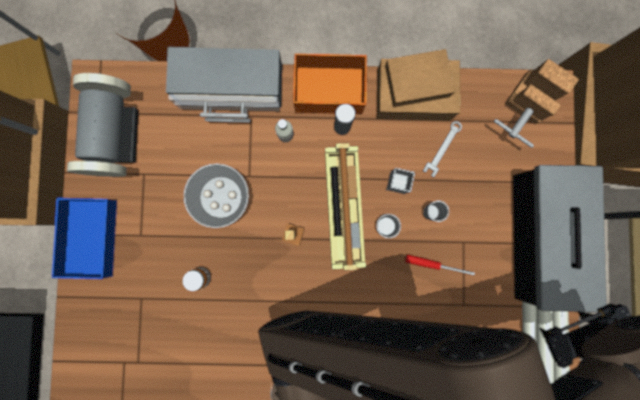

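View pics/side0.png

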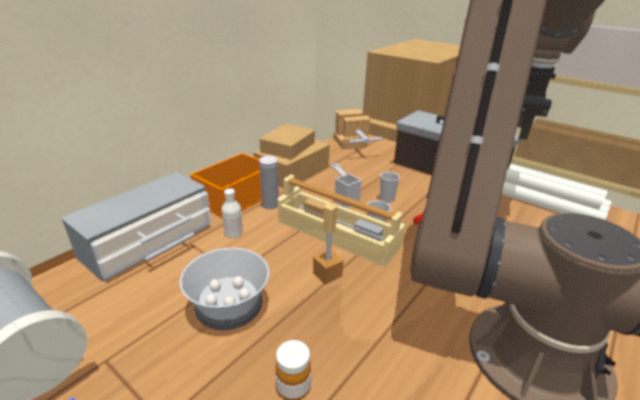

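View pics/wrist0.png

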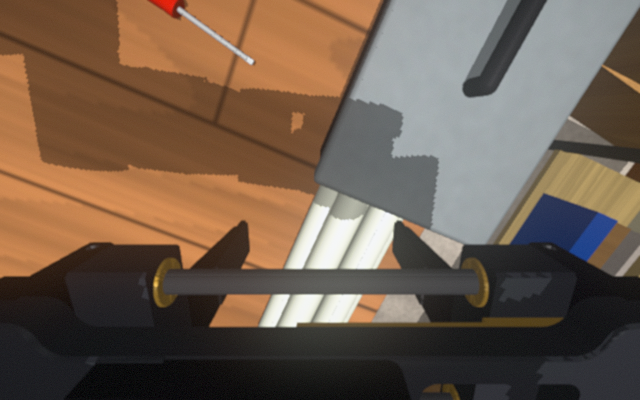

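The top view shows the bowl at (217,195), the rod in its block at (291,233), the tote at (345,207) and the square tin at (401,181). The two round cans are at (388,226) and (436,211). In the side view the rod stands at (328,240). I'll set up helpers and look closer.

```bash
cat > h.py <<'E'
from cell import *
import numpy as np, cv2
from scipy.spatial.transform import Rotation as R
def cam(n,st=None):
    i=camera_info(n); K=np.array(i["mtx"])
    if n!="wrist":
        return K,R.from_euler("xyz",i["attitude"]).as_matrix(),np.array(i["eye"])
    st=st or state(); Rt=R.from_euler("xyz",st["tcp_rot"]).as_matrix(); H=np.array(i["hand_eye"])
    return K,Rt@H[:3,:3],Rt@H[:3,3]+st["eef_pos"]
def ray(c,px):
    K,Rm,e=c; d=Rm@np.linalg.inv(K)@np.array([px[0],px[1],1.]); return e,d/np.linalg.norm(d)
def onz(c,px,z):
    e,d=ray(c,px); return e+d*(z-e[2])/d[2]
def tri(obs):
    A=np.zeros((3,3));b=np.zeros(3)
    for c,px in obs:
        e,d=ray(c,px);P=np.eye(3)-np.outer(d,d);A+=P;b+=P@e
    x=np.linalg.solve(A,b)
    return x,[np.linalg.norm((np.eye(3)-np.outer(ray(c,p)[1],ray(c,p)[1]))@(x-c[2])) for c,p in obs]
def proj(c,X):
    K,Rm,e=c; p=K@(Rm.T@(np.array(X)-e)); return p[:2]/p[2]
E
python3 - <<'E'
from h import *
t=cam("top")
print(t[1])
for n,p in dict(bowl=(217,195),rod=(291,233),tin=(401,181),can=(388,226)).items():
    print(n,onz(t,p,80),onz(t,p,180),onz(t,p,0))
im=cv2.imread("pics/top0.png")
def crop(n,x0,y0,x1,y1,f,o):
    im=cv2.imread(n)[y0:y1,x0:x1]; cv2.imwrite(o,cv2.resize(im,None,fx=f,fy=f,interpolation=cv2.INTER_CUBIC))
crop("pics/top0.png",170,130,300,260,5,"pics/topA.png")
crop("pics/top0.png",310,130,460,280,5,"pics/topB.png")
E
cat >> h.py <<'E'
def crop(n,x0,y0,x1,y1,f,o):
    im=cv2.imread(n)[y0:y1,x0:x1]; cv2.imwrite(o,cv2.resize(im,None,fx=f,fy=f,interpolation=cv2.INTER_CUBIC))
E
python3 -c "
from h import *
crop('pics/side0.png',170,170,430,400,3,'pics/sideA.png')"
```

```text
[[ 0.02016863 -0.99695867  0.07527705]
 [-0.99979008 -0.02038307 -0.00208145]
 [ 0.0036095  -0.07521927 -0.99716048]]
bowl [545.23301296 280.05832442  80.        ] [537.41415407 256.11902713 180.        ] [551.48810008 299.20976225   0.        ]
rod [446.16690325  75.99686324  80.        ] [446.9554181   69.78747649 180.        ] [445.53609137  80.96437264   0.        ]
tin [ 593.92062108 -221.14219304   80.        ] [ 581.87153208 -201.5346085   180.        ] [ 603.55989228 -236.82826068    0.        ]
can [ 470.38649424 -186.54707385   80.        ] [ 469.07068631 -169.94529141  180.        ] [ 471.43914059 -199.82849981    0.        ]
```

View pics/topA.png

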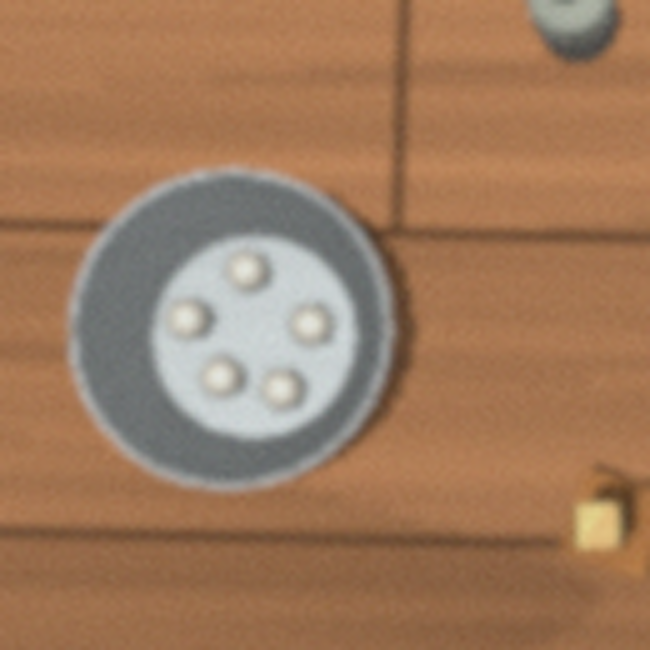

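View pics/topB.png

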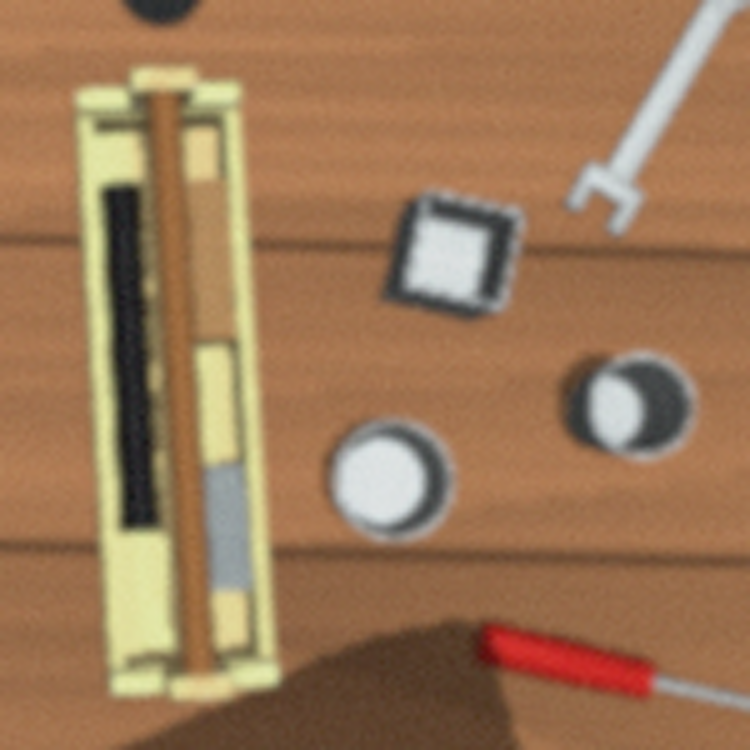

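View pics/sideA.png

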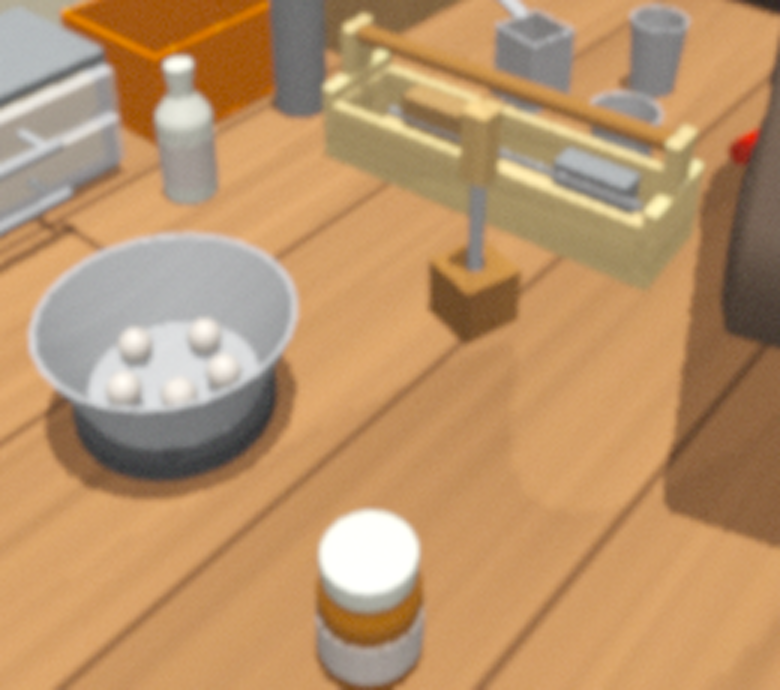

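Run:
```python
from h import *
t=cam("top");s=cam("side")
top=cv2.imread("pics/top0.png");side=cv2.imread("pics/side0.png")
# bowl rim top: non-wood region, largest contour -> ellipse; cast boundary to z=85
def hsv(im): return cv2.cvtColor(cv2.GaussianBlur(im,(3,3),0),cv2.COLOR_BGR2HSV)
H=hsv(top)
m=((H[:,:,1]<70)).astype(np.uint8)
def blob(m,x,y):
    n,l,st,c=cv2.connectedComponentsWithStats(m); return (l==l[y,x]).astype(np.uint8)
def cnt(m):
    c,_=cv2.findContours(m,cv2.RETR_EXTERNAL,cv2.CHAIN_APPROX_NONE);return max(c,key=cv2.contourArea)[:,0,:]
def circ(P):
    A=np.c_[2*P,np.ones(len(P))];x=np.linalg.lstsq(A,(P**2).sum(1),rcond=None)[0];return x[:2],np.sqrt(x[2]+x[:2]@x[:2])
b=cnt(blob(m,195,195))
P=np.array([onz(t,p,85)[:2] for p in b]);c,r=circ(P);print("bowl rim top",c,r)
el=cv2.fitEllipse(b);print(el)
# floor
g=cv2.cvtColor(top,cv2.COLOR_BGR2GRAY)
mf=((g>150)&(m>0)).astype(np.uint8)
f=cnt(blob(mf,220,197));P=np.array([onz(t,p,25)[:2] for p in f]);print("floor",circ(P),len(f))
# handle top
h=((H[:,:,0]>14)&(H[:,:,0]<32)&(H[:,:,2]>190)).astype(np.uint8);
hb=blob(h,290,235);c=cnt(hb);print("handle",hb.sum(),cv2.minAreaRect(c),cv2.moments(hb,True)['m10']/hb.sum(),cv2.moments(hb,True)['m01']/hb.sum(), H[235,290],H[231,291])
# tin
mt=(H[:,:,1]<90).astype(np.uint8);tb=cnt(blob(mt,400,180));
print("tin rect",cv2.minAreaRect(tb))
for x,y in((390,226),(435,211)):
    q=cnt(blob(mt,x,y));print("can",cv2.fitEllipse(q))
# beads
for z in [37]:
  for p in ((245,271),(187,318),(311,325),(222,377),(283,389)):
    print(onz(t,((p[0]+.5)/5-.5+170,(p[1]+.5)/5-.5+130),z))
crop("pics/side0.png",300,180,370,300,6,"pics/sideR.png")
crop("pics/side0.png",320,150,420,220,7,"pics/sideT.png")
crop("pics/top0.png",375,160,425,205,12,"pics/topT.png")
crop("pics/top0.png",275,215,315,255,12,"pics/topR.png")
```

```text
bowl rim top [544.40428103 281.79777895] 87.585361980432
((215.89784240722656, 195.3230438232422), (63.74538803100586, 65.31916046142578), 70.69441986083984)
floor (array([544.69848323, 283.40262226]), np.float64(57.22513586061644)) 114
handle 67 ((288.5, 235.0), (8.0, 7.0), 90.0) 288.55223880597015 234.955223880597 [ 20 109 224] [ 20 110 200]
tin rect ((400.92938232421875, 180.31765747070312), (25.3808650970459, 24.29621124267578), 12.52880573272705)
can ((388.18267822265625, 225.6670379638672), (24.816852569580078, 25.439680099487305), 141.9207305908203)
can ((436.6553649902344, 210.8170623779297), (21.393760681152344, 25.668087005615234), 86.70758056640625)
[580.48692893 287.04452808  37.        ]
[553.1186706  318.77868093  37.        ]
[550.58411798 248.61505553  37.        ]
[520.13803605 297.721569    37.        ]
[514.06468773 263.09863284  37.        ]
```

View pics/sideR.png

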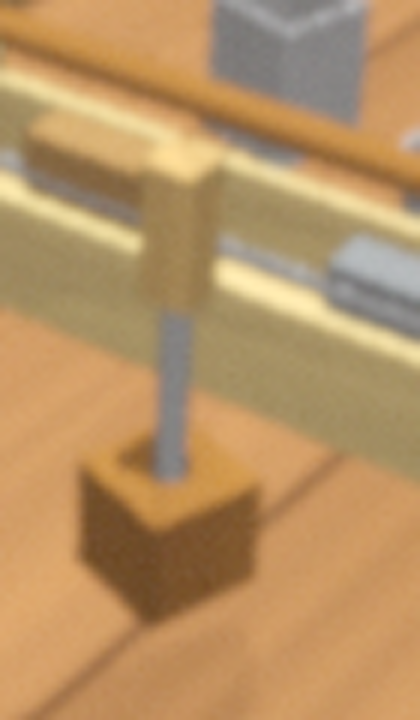

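View pics/sideT.png

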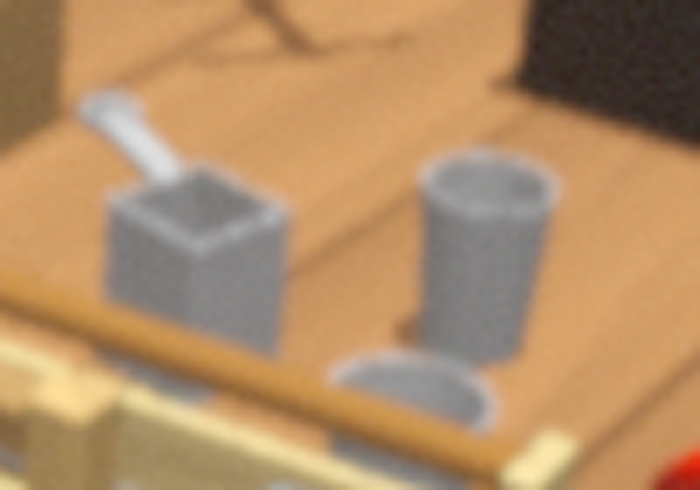

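View pics/topT.png

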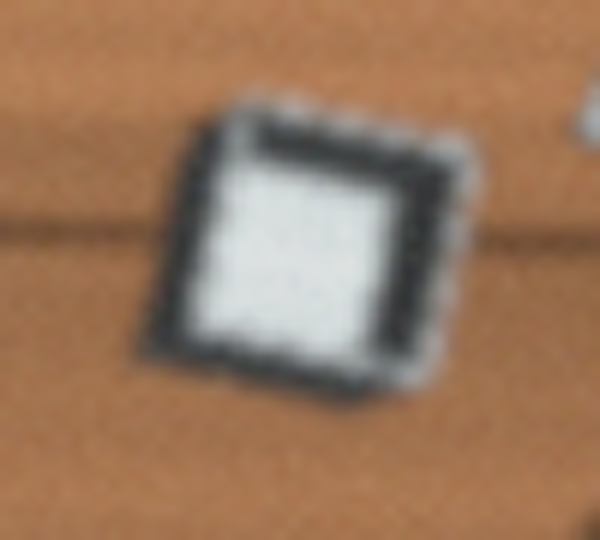

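View pics/topR.png

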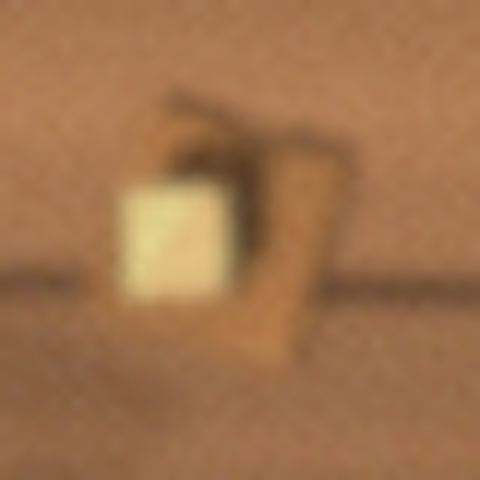

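Run:
```python
from h import *
st=state();Rt=R.from_euler("xyz",st["tcp_rot"]).as_matrix();print(Rt.round(4))
t=cam("top");s=cam("side")
print("handle top",tri([(t,(289.4,234.5)),(s,(329.9,205.9))]),onz(t,(289.4,234.5),190))
print("tin",tri([(t,(402.0,179.7)),(s,(348.3,178.7))]),onz(t,(402,179.7),80),onz(s,(348.3,178.7),80))
# holder top face corners topR: 
for p in((170,97),(350,150),(285,355)): print("holder",onz(t,(275+(p[0]+.5)/12-.5,215+(p[1]+.5)/12-.5),50))
# side rim ellipse of bowl
side=cv2.imread("pics/side0.png")
P=np.array([(33,315),(297,300),(165,237),(170,410),(80,262),(255,255),(70,375),(262,370)])
Q=np.array([onz(s,((p[0]+.5)/3-.5+170,(p[1]+.5)/3-.5+170),85)[:2] for p in P]);print(Q)
A=np.c_[2*Q,np.ones(len(Q))];x=np.linalg.lstsq(A,(Q**2).sum(1),rcond=None)[0];print("bowl side",x[:2],np.sqrt(x[2]+x[:2]@x[:2]))
# tote corners
for n,p,z in (("ul",(78,95),60),("ur",(240,85),60),("ll",(112,692),60),("lr",(280,685),60),("h1",(163,70),123),("h2",(203,690),123)):
    print(n,onz(t,((p[0]+.5)/5-.5+310,(p[1]+.5)/5-.5+130),z))
for n,p,z in (("spray",(345,113),150),("glue",(284,126),130),("jar",(195,278),85)): print(n,onz(t,p,z))
```

```text
[[-3.000e-04  3.938e-01 -9.192e-01]
 [ 8.000e-04 -9.192e-01 -3.938e-01]
 [-1.000e+00 -8.000e-04 -1.000e-04]]
handle top (array([443.37522993,  73.20645452, 187.79891328]), [np.float64(0.1261715717849031), np.float64(0.126171571784893)]) [443.29716668  72.989194   190.        ]
tin (array([ 597.12661256, -223.99761506,   80.51357328]), [np.float64(0.43663320230950425), np.float64(0.43663320230950287)]) [ 597.55454766 -223.85901865   80.        ] [ 597.30151096 -225.06316477   80.        ]
holder [474.56794693  84.95735726  50.        ]
holder [463.15155494  42.94927519  50.        ]
holder [415.60658775  56.88027159  50.        ]
[[609.28074517 340.95327149]
 [486.17971332 217.44717075]
 [608.13678367 229.98470551]
 [473.7759704  338.52722839]
 [631.30854777 287.03708385]
 [543.29294482 202.23888873]
 [544.41227608 359.13679049]
 [455.88098935 279.15305082]]
bowl side [542.65717108 283.11560564] 85.11424922738627
ul [683.12276244 -12.45453047  60.        ]
ur [ 690.67716349 -103.00463227   60.        ]
ll [352.78271747 -37.37839983  60.        ]
lr [ 358.40874645 -129.35428101   60.        ]
h1 [685.20087372 -56.31172848 123.        ]
h2 [360.2582512  -82.26540916 123.        ]
spray [760.27354136 -60.81325783 150.        ]
glue [727.57097932  98.43484245 130.        ]
jar [321.24105025 329.06666411  85.        ]
```

Emit:
step_arm([
  [-0.5,0,0,0.97],
  [-0.5,0,0,0.97],
  [-0.5,0,0,0.96],
  [0,-0.65,-0.41,0],
  [0,-0.65,-0.41,0],
  [0,-0.65,-0.41,0],
  [0,-0.65,-0.41,0],
  [0,-0.65,-0.41,0],
  [0,-0.65,-0.41,0],
  [0,-0.65,-0.41,0],
  [0,-0.65,-0.41,0],
  [0,-0.65,-0.41,0],
  [0,-0.65,-0.41,0],
], jaw=0)

```text
t: 1.78
eef_pos: [451.7, -248.4, 289.5]
tcp_rot: [-0.153, 1.571, 2.988]
ft_force: [0.5, -0.2, 0.0]
opening: 1.0
```

Emit:
step_arm([
  [0,-0.65,0,0],
  [0,-0.65,0,0],
  [0,-0.65,0,0],
  [0,-0.65,0,0],
  [0,-0.65,0,0],
  [0,-0.65,0,0],
  [0,-0.65,0,0],
  [0,-0.65,0,0],
  [0,-0.65,0,0],
  [0,-0.5,0.1,0],
  [0,0,0,0],
])

```text
t: 3.15
eef_pos: [445.9, 69.0, 289.5]
tcp_rot: [0.262, 1.571, -2.878]
ft_force: [0.8, -0.3, 0.6]
opening: 1.002
```

Run:
```python
from h import *
st=state();print(st["eef_pos"],R.from_euler("xyz",st["tcp_rot"]).as_matrix().round(4),st["joints"].round(3))
im=read_camera("wrist");cv2.imwrite("pics/w1.png",im[:,:,::-1])
np.save("w1.npy",np.r_[st["eef_pos"],st["tcp_rot"]])
```

```text
[445.87551303  69.00806392 289.5361472 ] [[-3.0e-04  2.2e-03 -1.0e+00]
 [-1.0e-04 -1.0e+00 -2.2e-03]
 [-1.0e+00  1.0e-04  3.0e-04]] [ 0.007  0.16   1.853 -0.     1.129  1.576]
```

View pics/w1.png

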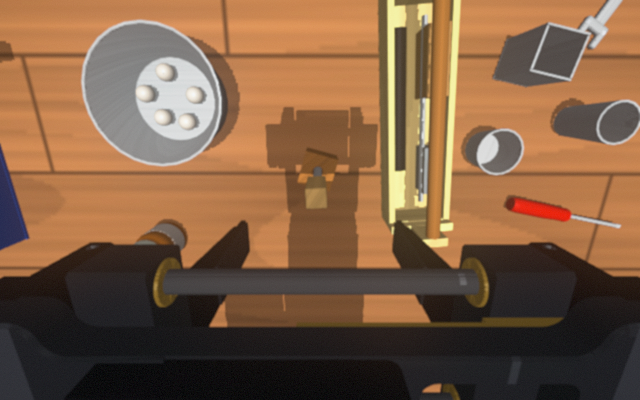

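The wrist view shows the handle's top face at about (316,200), slightly rotated. The bowl's rim is at (152,92), and the square tin's rim at (560,52).

```bash
cat >> h.py <<'E'
def camw(f):
    a=np.load(f); return cam("wrist",dict(eef_pos=a[:3],tcp_rot=a[3:]))
E
python3 - <<'E'
from h import *
crop("pics/w1.png",290,140,345,220,10,"pics/w1R.png")
crop("pics/w1.png",520,10,600,90,8,"pics/w1T.png")
w=camw("w1.npy");print(w)
im=cv2.imread("pics/w1.png")
E
```

```text
(array([[279.71680041,   0.        , 320.55257153],
       [  0.        , 279.71680041, 194.42895008],
       [  0.        ,   0.        ,   1.        ]]), array([[ 2.82954147e-03, -9.61399683e-01, -2.75141133e-01],
       [-9.99995826e-01, -2.55971387e-03, -1.33975447e-03],
       [ 5.83756951e-04,  2.75143776e-01, -9.61402913e-01]]), array([524.33317958,  69.44827771, 459.83023593]))
```

View pics/w1R.png

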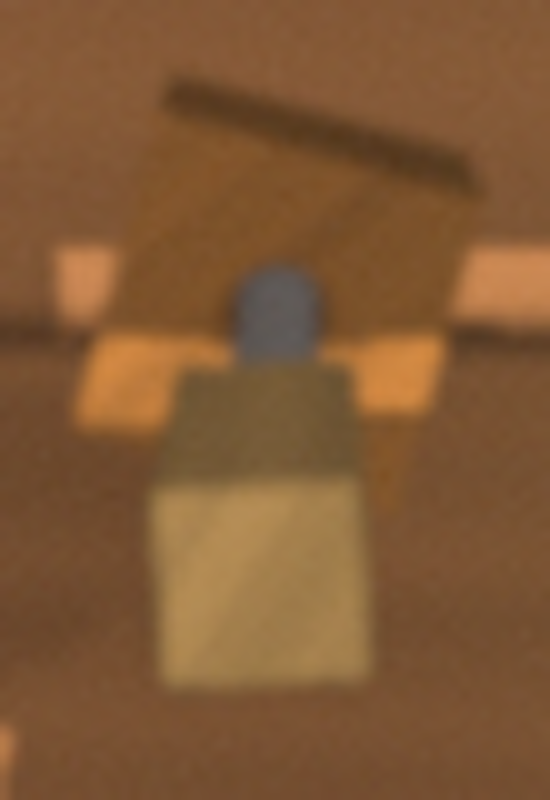

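View pics/w1T.png

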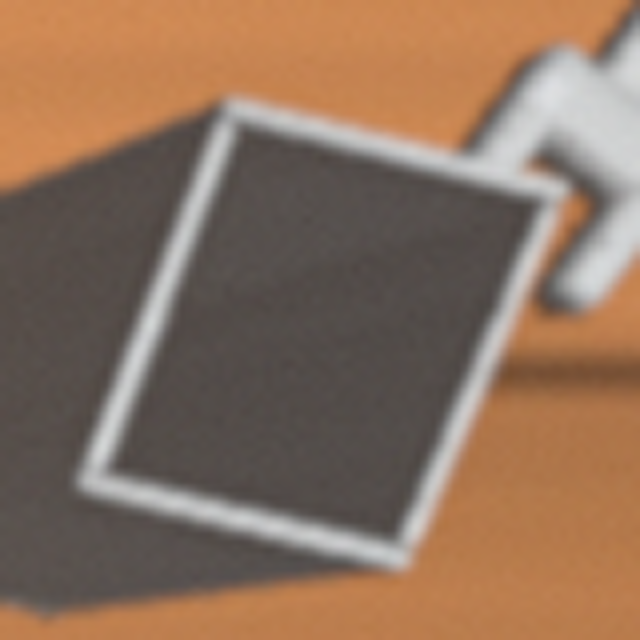

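Run:
```python
from h import *
w=camw("w1.npy");t=cam("top");s=cam("side")
P=[(290+(x+.5)/10-.5,140+(y+.5)/10-.5) for x,y in((152,485),(358,480),(372,682),(163,688))]
X=np.array([onz(w,p,190)[:2] for p in P]);print(X,X.mean(0))
for i in range(4):
    d=X[(i+1)%4]-X[i];print(np.hypot(*d),np.degrees(np.arctan2(d[1],d[0])))
c=proj(w,[*X.mean(0),190])
print("handle tri",tri([(w,c),(t,(289.4,234.5)),(s,(329.9,205.9))]))
T=[(520+(x+.5)/8-.5,10+(y+.5)/8-.5) for x,y in((225,97),(568,187),(405,570),(78,485))]
Y=np.array([onz(w,p,80)[:2] for p in T]);print("tin",Y,Y.mean(0));
for i in range(4):
    d=Y[(i+1)%4]-Y[i];print(np.hypot(*d))
c=proj(w,[*Y.mean(0),80]);print(tri([(w,c),(t,(402.0,179.7)),(s,(348.3,178.7))]),tri([(w,c),(t,(402.0,179.7))]))
# bowl
im=cv2.imread("pics/w1.png");H=cv2.cvtColor(im,cv2.COLOR_BGR2HSV)
m=(H[:,:,1]<70).astype(np.uint8);n,l,st,cc=cv2.connectedComponentsWithStats(m)
k=l[92,115];print(st[k])
c,_=cv2.findContours((l==k).astype(np.uint8),cv2.RETR_EXTERNAL,cv2.CHAIN_APPROX_NONE);c=max(c,key=cv2.contourArea)[:,0]
Q=np.array([onz(w,p,85)[:2] for p in c])
def circ(P):
    A=np.c_[2*P,np.ones(len(P))];x=np.linalg.lstsq(A,(P**2).sum(1),rcond=None)[0];return x[:2],np.sqrt(x[2]+x[:2]@x[:2])
a,r=circ(Q);print(a,r); 
g=np.abs(np.hypot(*(Q-a).T)-r)<4;print(g.mean(),circ(Q[g]))
# shaft entering handle / hole : shaft centre at w1R (277,310)
```

```text
[[453.68336584  84.84359639]
 [454.25315628  64.31238271]
 [433.03307394  62.72799465]
 [432.33309211  83.99548327]] [443.32567204  73.96986425]
20.539118684643334 -88.41031269948755
21.279148951345885 -175.7299590850589
21.27900482749051 91.88510888700586
21.36711221251024 2.2748077012728394
handle tri (array([443.08347656,  73.60596265, 188.18457756]), [np.float64(0.4883353921077554), np.float64(0.5323175893420142), np.float64(0.14290316046624987)])
tin [[ 632.10977452 -203.21120929]
 [ 620.21384146 -257.95929285]
 [ 566.07861479 -246.6820433 ]
 [ 578.33327189 -192.33064797]] [ 599.18387567 -225.04579835]
56.0255823426669
55.29736995442028
55.715803818972404
54.866190409751994
(array([ 597.8909453 , -224.35602119,   80.37420045]), [np.float64(1.2089696551169204), np.float64(0.6695453288582287), np.float64(0.90422220001276)]) (array([ 598.00494268, -223.3338422 ,   82.25539961]), [np.float64(0.729767818210044), np.float64(0.7297678182097835)])
[   81    20   146   146 16204]
[544.19664154 281.58096422] 87.77587933139775
0.9653465346534653 (array([544.24887145, 281.9330525 ]), np.float64(87.59838197270857))
```

Emit:
step_arm([
  [0,-0.09,0.05,-0.28],
  [0.5,0,0,0],
  [0.6,0,0,0],
  [0.6,0,0,0],
  [0.6,0,0,0],
  [0.4,0,0,0],
  [0.25,0,0,0],
  [0,0,0,0],
])

```text
t: 4.2
eef_pos: [443.6, 72.1, 141.7]
tcp_rot: [0.087, 1.57, -3.016]
ft_force: [-0.1, -0.3, 0.9]
opening: 0.998
```

Run:
```python
from h import *
st=state();print(st["eef_pos"],R.from_euler("xyz",st["tcp_rot"]).as_matrix().round(4),st["joints"].round(3))
w=camw("w1.npy")
for z in(50,130): print(onz(w,(290+27.7-.5,140+27-.5),z))
im=read_camera("wrist");cv2.imwrite("pics/w2.png",im[:,:,::-1])
```

```text
[443.63174021  72.13267943 141.73391522] [[-1.100e-03  3.900e-02 -9.992e-01]
 [-1.000e-04 -9.992e-01 -3.900e-02]
 [-1.000e+00  1.000e-04  1.100e-03]] [ 0.014  0.351  2.057 -0.     0.735  1.546]
[450.07375321  73.93298513  50.        ]
[464.57107056  73.05170452 130.        ]
```

View pics/w2.png

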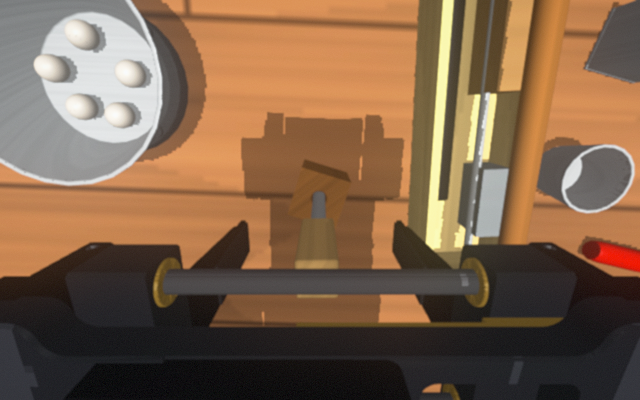

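The handle sits between the open fingers at about (317,270), roughly centred and slightly to the left. I'll make a small correction and close the jaws.

Emit:
step_arm([
  [0,-0.03,0,0],
])

```text
t: 4.38
eef_pos: [444.1, 73.9, 142.8]
tcp_rot: [3.06, 1.57, -0.043]
ft_force: [-0.1, 0.1, 0.8]
opening: 0.997
```

Emit:
step_arm([
  [0,0,0,0],
  [0,0,0,0],
  [0,0,0,0],
  [0,0,0,0],
  [0,0,0,0],
  [0,0,0,0],
], jaw=1)

```text
t: 5.12
eef_pos: [443.7, 74.0, 142.1]
tcp_rot: [1.206, 1.571, -1.896]
ft_force: [-0.4, -0.1, 0.5]
opening: 0.429
```

Emit:
step_arm([
  [0,0,0,0],
  [0,0,0,0],
  [0,0,0,0],
  [0,0,0,0],
  [0,0,0,0],
], jaw=1)

```text
t: 5.75
eef_pos: [443.7, 74.0, 142.1]
tcp_rot: [1.672, 1.571, -1.43]
ft_force: [0.2, -0.7, -0.1]
opening: 0.229
```

Gripped: the opening of 0.229 corresponds to 22 mm. Lifting.

Emit:
step_arm([
  [0,0,0,0],
  [-0.2,0,0,0],
  [-0.4,0,0,0],
  [-0.5,0,0,0],
  [-0.5,0,0,0],
  [-0.5,0,0,0],
  [-0.3,0,0,0],
  [-0.2,0,0,0],
  [0,0,0,0],
])

```text
t: 6.88
eef_pos: [443.8, 74.0, 272.6]
tcp_rot: [3.057, 1.57, -0.046]
ft_force: [-0.4, -0.1, -2.9]
opening: 0.235
```

Run:
```python
from h import *
st=state();print(st["t"],st["eef_pos"],R.from_euler("xyz",st["tcp_rot"]).as_matrix().round(4),st["ft_force"],st["opening"])
np.save("s1.npy",np.r_[st["eef_pos"],st["tcp_rot"]])
for n in("side","wrist"):
    cv2.imwrite(f"pics/{n}3.png",read_camera(n)[:,:,::-1])
X=st["eef_pos"]-[0,0,131]; s=cam("side");print(proj(s,X),proj(s,X+[0,0,120]),proj(s,X+[0,0,180]),proj(cam("wrist",st),X))
```

```text
6.875 [443.77710383  73.99841478 272.64360433] [[ 1.100e-03  3.900e-02 -9.992e-01]
 [-1.000e-04 -9.992e-01 -3.900e-02]
 [-1.000e+00  1.000e-04 -1.100e-03]] [-0.35695046 -0.11642238 -2.90380287] 0.23511006194311146
[328.79350726 224.18451332] [330.93351524 174.60098821] [332.13422524 146.78079543] [320.55888946 187.8750138 ]
```

View pics/side3.png

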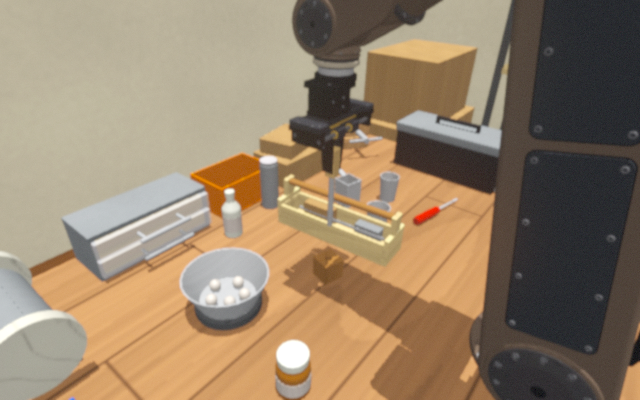

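View pics/wrist3.png

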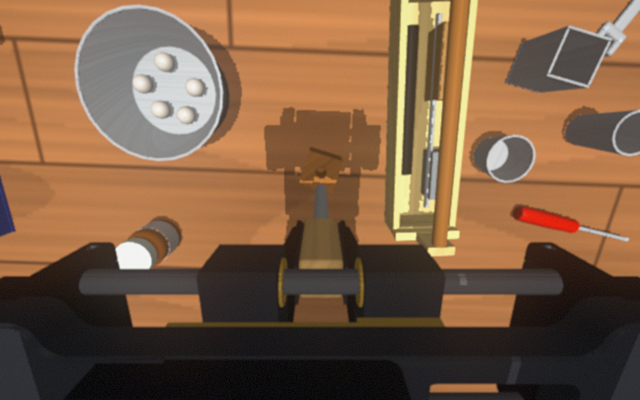

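Run:
```python
from h import *
crop("pics/side3.png",300,140,360,240,7,"pics/side3R.png")
crop("pics/wrist3.png",295,160,350,250,8,"pics/wrist3R.png")
a=cv2.imread("pics/side3R.png");b=cv2.imread("pics/wrist3R.png")
h=max(a.shape[0],b.shape[0]);o=np.zeros((h,a.shape[1]+b.shape[1],3),np.uint8);o[:a.shape[0],:a.shape[1]]=a;o[:b.shape[0],a.shape[1]:]=b
o=o[:,:];print(o.shape);cv2.imwrite("pics/c3.png",cv2.resize(o,None,fx=.8,fy=.8))
```

```text
(720, 860, 3)
```

View pics/c3.png

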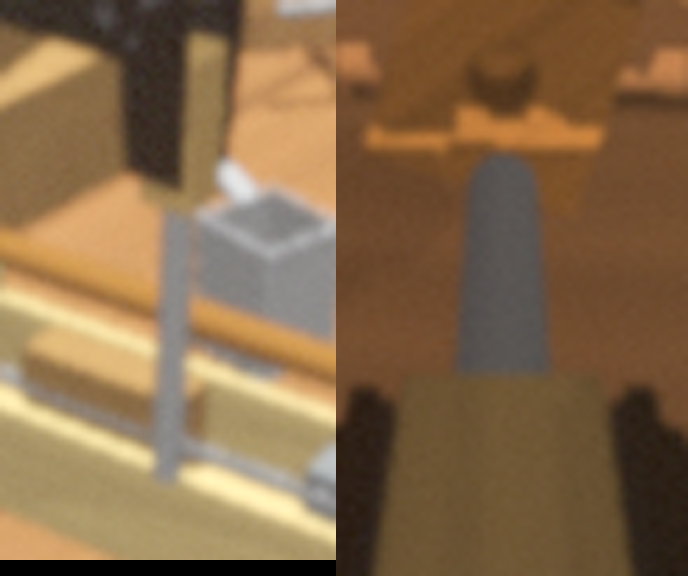

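The side view puts the tip at (329.4,224) and the wrist view at about (320.7,188). Both match the prediction of TCP minus 131 mm, so the rod hangs straight. On to the bowl.

Emit:
step_arm([
  [0,-0.3,-0.16,0],
  [0,-0.5,-0.27,0],
  [0,-0.6,-0.32,0],
  [0,-0.6,-0.32,0],
  [0,-0.6,-0.32,0],
  [0,-0.6,-0.32,0],
  [0,-0.5,-0.27,0],
  [0,-0.38,-0.19,0],
  [0,0,0,0],
  [0,0,0,0],
])

```text
t: 8.22
eef_pos: [543.8, 282.1, 271.5]
tcp_rot: [0.494, 1.57, -2.609]
ft_force: [0.1, -0.3, -2.5]
opening: 0.229
```

Run:
```python
from h import *
st=state();print(st["t"],st["eef_pos"],R.from_euler("xyz",st["tcp_rot"]).as_matrix().round(4),st["joints"].round(3))
np.save("w4.npy",np.r_[st["eef_pos"],st["tcp_rot"]])
cv2.imwrite(f"pics/wrist4.png",read_camera("wrist")[:,:,::-1])
```

```text
8.225 [543.78710434 282.12201119 271.50431017] [[-1.000e-03  3.930e-02 -9.992e-01]
 [-6.000e-04 -9.992e-01 -3.930e-02]
 [-1.000e+00  5.000e-04  1.000e-03]] [ 0.371  0.424  1.515 -0.     1.204  1.902]
```

View pics/wrist4.png

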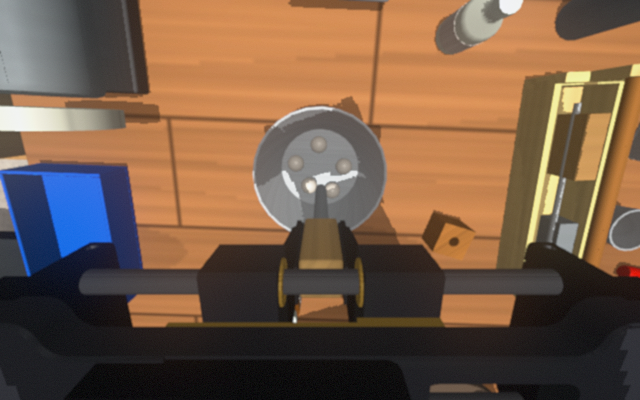

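The rod is over the bowl and the beads are visible at (319,144), (296,162), (344,166), (310,186) and (331,189). I'll check their positions relative to the tip.

Run:
```python
from h import *
w=camw("w4.npy");e=np.load("w4.npy")[:2]
for p in((319,144),(296,162),(344,166),(310,186),(331,189)): print((onz(w,p,37)[:2]-e).round(1))
# rim extreme left/right/top
for p in((253,172),(386,172),(320,105)): print((onz(w,p,85)[:2]-e).round(1))
```

```text
[37.4  3.6]
[10.2 36. ]
[  7.1 -34.2]
[-25.1  14.6]
[-28.5 -17. ]
[ 3.  87.7]
[  9.8 -84.7]
[89.2  4.1]
```

Emit:
step_arm([
  [0.3,-0.01,0,0],
  [0.5,0,0,0],
  [0.5,0,0,0],
  [0.4,0,0,0],
  [0.3,0,0,0],
  [0.17,0,0,0],
  [0,0,0,0],
  [0,0,0,0],
])

```text
t: 9.28
eef_pos: [544.4, 282.6, 164.2]
tcp_rot: [-2.904, 1.57, 0.277]
ft_force: [-0.4, -0.9, -1.4]
opening: 0.232
```

Emit:
step_arm([
  [0,0,0.1,0],
  [0,0,0.1,0],
  [0,0,0.1,0],
  [0,0,0.1,0],
  [0,0,0.1,0],
  [0,0,0.05,0],
  [0,0,0,0],
])

```text
t: 10.15
eef_pos: [516.6, 281.5, 163.7]
tcp_rot: [2.754, 1.571, -0.349]
ft_force: [-0.3, -0.2, -0.8]
opening: 0.226
```

Emit:
step_arm([
  [0,-0.17,-0.03,0],
  [0,-0.15,-0.08,0],
  [0,-0.12,-0.12,0],
  [0,-0.08,-0.15,0],
  [0,-0.03,-0.17,0],
  [0,0.03,-0.17,0],
  [0,0.08,-0.15,0],
  [0,0.12,-0.12,0],
  [0,0.15,-0.08,0],
  [0,0.17,-0.03,0],
  [0,0.17,0.03,0],
  [0,0.15,0.08,0],
  [0,0.12,0.12,0],
  [0,0.08,0.15,0],
  [0,0.03,0.17,0],
  [0,-0.03,0.17,0],
  [0,-0.08,0.15,0],
  [0,-0.12,0.12,0],
  [0,-0.15,0.08,0],
  [0,-0.17,0.03,0],
])

```text
t: 12.65
eef_pos: [516.5, 282.2, 163.6]
tcp_rot: [2.799, 1.571, -0.304]
ft_force: [-0.8, -0.3, -1.7]
opening: 0.226
```

Run:
```python
from h import *
st=state();print(st["t"],st["eef_pos"],R.from_euler("xyz",st["tcp_rot"]).as_matrix().round(4),st["joints"].round(3))
np.save("w5.npy",np.r_[st["eef_pos"],st["tcp_rot"]])
cv2.imwrite(f"pics/wrist5.png",read_camera("wrist")[:,:,::-1])
cv2.imwrite(f"pics/side5.png",read_camera("side")[:,:,::-1])
crop("pics/wrist5.png",180,80,440,290,3,"pics/wrist5c.png")
crop("pics/side5.png",150,150,350,350,3,"pics/side5c.png")
```

```text
12.65 [516.45715466 282.1997987  163.61313598] [[ 1.000e-04  3.920e-02 -9.992e-01]
 [-0.000e+00 -9.992e-01 -3.920e-02]
 [-1.000e+00  0.000e+00 -1.000e-04]] [ 0.388  0.495  1.708 -0.     0.939  1.92 ]
```

View pics/wrist5c.png

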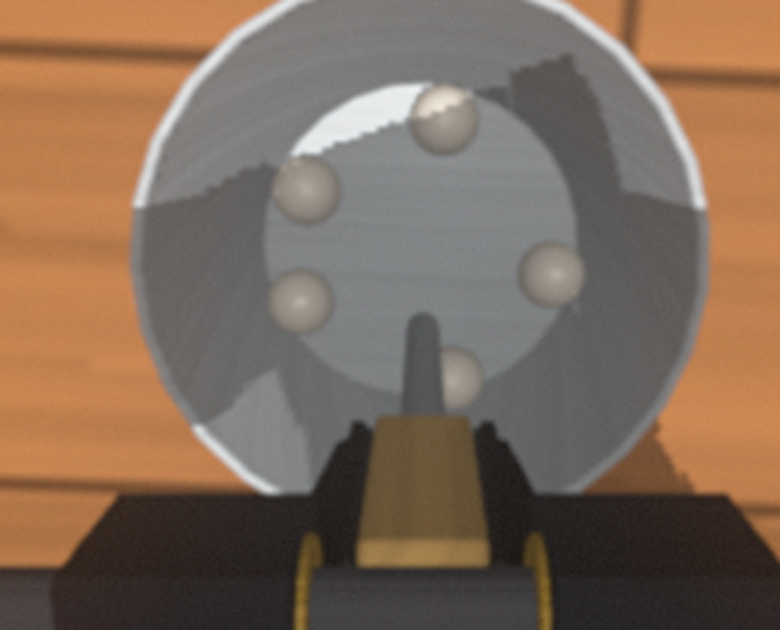

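View pics/side5c.png

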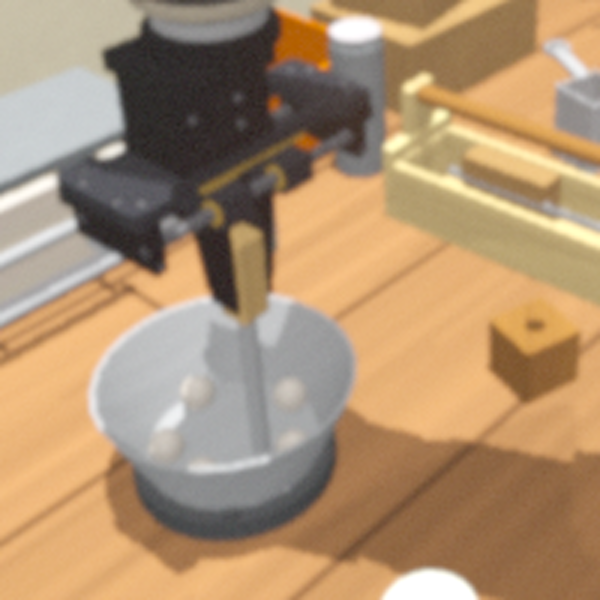

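Run:
```python
from h import *
w=camw("w5.npy");c=np.array([544.4,282.3])
for p in((305,188),(444,118),(551,273),(300,300),(457,378)):
    x=onz(w,((p[0]+.5)/3-.5+180,(p[1]+.5)/3-.5+80),37)[:2]-c;print(x.round(1),np.hypot(*x).round(1),np.degrees(np.arctan2(x[1],x[0])).round())
print("orig");
for x in ((36.5,4.),(9.5,36),(6.5,-34.2),(-24.7,14.9),(-29.5,-18)): print(x,np.hypot(*x).round(1),np.degrees(np.arctan2(x[1],x[0])).round())
```

```text
[20.7 43. ] 47.7 64.0
[46.2 -4.4] 46.5 -5.0
[ -6.  -45.4] 45.8 -97.0
[-19.5  44.8] 48.8 114.0
[-46.9 -13.6] 48.9 -164.0
orig
(36.5, 4.0) 36.7 6.0
(9.5, 36) 37.2 75.0
(6.5, -34.2) 34.8 -79.0
(-24.7, 14.9) 28.8 149.0
(-29.5, -18) 34.6 -149.0
```

The beads now lie at about 47 mm radius, each shifted roughly 13–30 mm, and all are inside. The second turn will be slightly wider.

Emit:
step_arm([
  [0,-0.19,0.03,0],
  [0,-0.17,-0.09,0],
  [0,-0.14,-0.14,0],
  [0,-0.09,-0.17,0],
  [0,-0.03,-0.19,0],
  [0,0.03,-0.19,0],
  [0,0.09,-0.17,0],
  [0,0.14,-0.14,0],
  [0,0.17,-0.09,0],
  [0,0.19,-0.03,0],
  [0,0.19,0.03,0],
  [0,0.17,0.09,0],
  [0,0.14,0.14,0],
  [0,0.09,0.17,0],
  [0,0.03,0.19,0],
  [0,-0.03,0.19,0],
  [0,-0.09,0.17,0],
  [0,-0.14,0.14,0],
  [0,-0.17,0.09,0],
  [0,-0.19,0.03,0],
])

```text
t: 15.25
eef_pos: [513.5, 282.2, 163.6]
tcp_rot: [2.989, 1.571, -0.113]
ft_force: [0.4, 0.1, -2.1]
opening: 0.229
```

Run:
```python
from h import *
st=state();print(st["t"],st["eef_pos"],st["ft_force"])
np.save("w6.npy",np.r_[st["eef_pos"],st["tcp_rot"]])
cv2.imwrite(f"pics/wrist6.png",read_camera("wrist")[:,:,::-1])
crop("pics/wrist6.png",180,80,440,290,3,"pics/wrist6c.png")
```

```text
15.25 [513.46824779 282.17021236 163.64866367] [ 0.41814151  0.05214249 -2.05069731]
```

View pics/wrist6c.png

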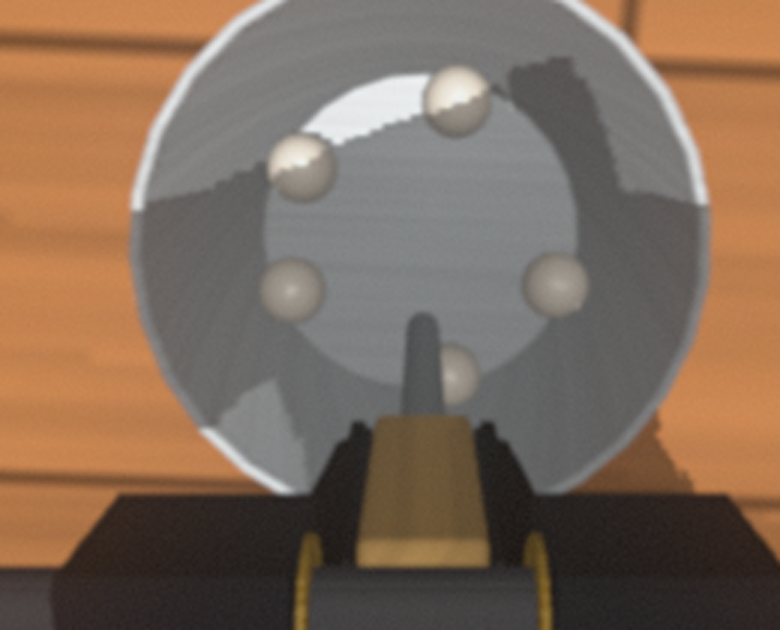

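Run:
```python
from h import *
w=camw("w6.npy");c=np.array([544.4,282.3])
O=np.array(((36.5,4.),(9.5,36),(6.5,-34.2),(-24.7,14.9),(-29.5,-18)))
for p in((302,166),(457,101),(556,285),(291,290),(455,373)):
    x=onz(w,((p[0]+.5)/3-.5+180,(p[1]+.5)/3-.5+80),37)[:2]-c;print(x.round(1),np.hypot(*x).round(1),np.degrees(np.arctan2(x[1],x[0])).round(),np.hypot(*(O-x).T).round(1))
```

```text
[25.2 44. ] 50.7 60.0 [41.6 17.7 80.4 57.8 82.7]
[49.  -8.6] 49.8 -10.0 [17.8 59.6 49.6 77.4 79.1]
[-13.2 -47.6] 49.4 -106.0 [71.6 86.6 23.8 63.5 33.7]
[-18.9  48. ] 51.6 111.0 [70.7 30.8 86.  33.6 66.8]
[-48.  -12.8] 49.7 -165.0 [86.2 75.4 58.5 36.2 19.2]
```

Every bead is more than 17 mm from its starting place. Lifting out.

Emit:
step_arm([
  [0,0,0,0],
  [-0.1,0,0,0],
  [-0.2,0,0,0],
  [-0.3,0,0,0],
  [-0.4,0,0,0],
  [-0.5,0,0,0],
  [-0.5,0,0,0],
  [-0.5,0,0,0],
  [-0.3,0,0,0],
  [-0.1,0,0,0],
  [0,0,0,0],
])

```text
t: 16.68
eef_pos: [513.5, 281.3, 308.4]
tcp_rot: [0.655, 1.57, -2.448]
ft_force: [0.4, -0.1, -0.5]
opening: 0.231
```

Emit:
step_arm([
  [0,0.2,-0.03,0],
  [0,0.4,-0.05,0],
  [0,0.55,-0.07,0],
  [0,0.6,-0.08,0],
  [0,0.6,-0.08,0],
  [0,0.6,-0.08,0],
  [0,0.6,-0.08,0],
  [0,0.6,-0.08,0],
  [0,0.6,-0.08,0],
  [0,0.6,-0.08,0],
  [0,0.6,-0.08,0],
  [0,0.6,-0.08,0],
  [0,0.6,-0.08,0],
  [0,0.6,-0.08,0],
  [0,0.6,-0.08,0],
  [0,0.6,-0.07,0],
  [0,0.6,-0.06,0],
  [0,0.5,-0.05,0],
  [0,0.4,-0.04,0],
  [0,0.2,-0.02,0],
])

```text
t: 19.18
eef_pos: [601.8, -249.3, 308.4]
tcp_rot: [-0.339, 1.571, 2.841]
ft_force: [0.4, 0.1, -1.3]
opening: 0.233
```

Run:
```python
from h import *
st=state();print(st["t"],st["eef_pos"],st["ft_force"],st["opening"],R.from_euler("xyz",st["tcp_rot"]).as_matrix().round(4))
```

```text
19.175 [ 601.75258332 -249.3134638   308.4047354 ] [ 0.41105203  0.1381431  -1.28729763] 0.23308807527283776 [[-3.000e-04  3.820e-02 -9.993e-01]
 [ 1.000e-04 -9.993e-01 -3.820e-02]
 [-1.000e+00 -1.000e-04  3.000e-04]]
```

I summed the rows slightly too long. Bringing it back 25 mm, still high.

Emit:
step_arm([
  [0,-0.15,0.02,0],
  [0,-0.2,0.02,0],
  [0,-0.15,0.02,0],
  [0,0,0,0],
  [0,0,0,0],
  [0,0,0,0],
])

```text
t: 19.92
eef_pos: [597.9, -223.4, 308.6]
tcp_rot: [1.365, 1.571, -1.738]
ft_force: [-0.1, 0.5, -1.7]
opening: 0.228
```

Run:
```python
from h import *
st=state();print(st["t"],st["eef_pos"],st["ft_force"],st["opening"])
np.save("w7.npy",np.r_[st["eef_pos"],st["tcp_rot"]])
cv2.imwrite(f"pics/wrist7.png",read_camera("wrist")[:,:,::-1])
cv2.imwrite(f"pics/side7.png",read_camera("side")[:,:,::-1])
```

```text
19.925 [ 597.89135774 -223.37949406  308.60251115] [-0.13530801  0.46651188 -1.67358528] 0.22778463608435967
```

View pics/wrist7.png

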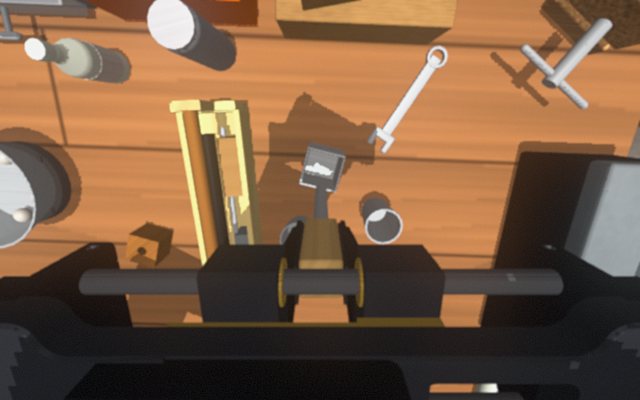

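View pics/side7.png

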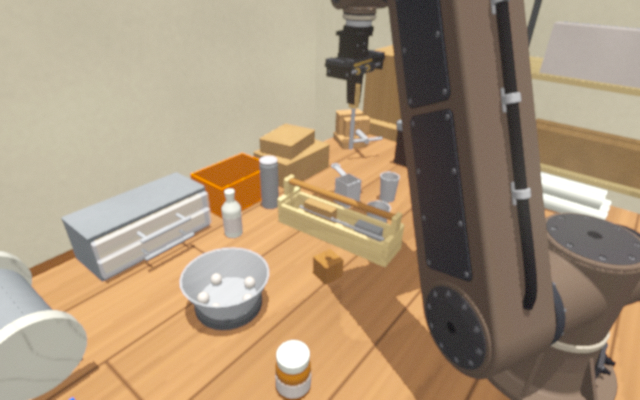

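The rod hangs above the square tin. In the wrist view the tin's rim is at about (323,168) and the tip at about (320,188). I'll measure the rim more closely.

Run:
```python
from h import *
crop("pics/wrist7.png",290,130,360,210,9,"pics/w7T.png")
w=camw("w7.npy");e=np.load("w7.npy")[:3]
print("tip pred",proj(w,e-[0,0,131]))
for z in(80,):print("mouth pred",(proj(w,[598,-224.4,80])-[290,130]+.5)*9-.5)
```

```text
tip pred [320.55485411 187.74651587]
mouth pred [284.95811817 370.47626502]
```

View pics/w7T.png

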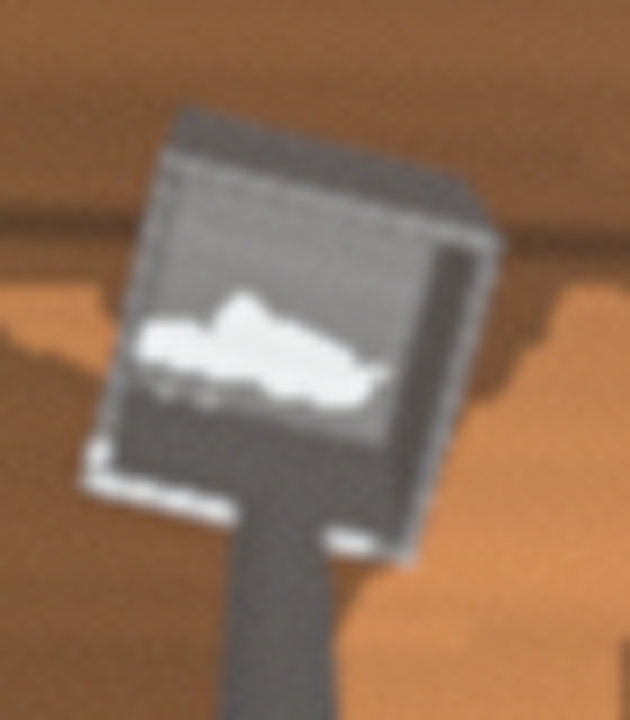

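Run:
```python
from h import *
w=camw("w7.npy");e=np.load("w7.npy")[:3]
P=[(290+(x+.5)/9-.5,130+(y+.5)/9-.5) for x,y in((162,150),(503,237),(408,567),(80,487))]
Y=np.array([onz(w,p,80)[:2] for p in P]);print(Y,Y.mean(0),Y.mean(0)-e[:2])
for i in range(4): print(np.hypot(*(Y[(i+1)%4]-Y[i])))
c=proj(w,[*Y.mean(0),80]);print(tri([(w,c),(camw("w1.npy"),proj(camw("w1.npy"),[599.18,-225.05,80]))]))
```

```text
[[ 632.37872222 -203.69457041]
 [ 620.83308233 -258.08858194]
 [ 565.99220547 -245.93927698]
 [ 577.41581516 -191.78781189]] [ 599.1549563 -224.8775603] [ 1.26359856 -1.49806624]
55.6058476254727
56.170520612693636
55.34329254245006
56.237816907087385
(array([ 599.16617901, -224.88776249,   80.18843047]), [np.float64(0.027671952987945333), np.float64(0.027671952988001403)])
```

Emit:
step_arm([
  [0,0.03,-0.02,0],
  [0.15,0,0,0],
  [0.3,0,0,0],
  [0.35,0,0,0],
  [0.35,0,0,0],
  [0.25,0,0,0],
  [0.12,0,0,0],
  [0.06,0,0,0],
  [0,0,0,0],
  [0,0,0,0],
  [0,0,0,0],
  [0,0,0,0],
])

```text
t: 21.52
eef_pos: [599.0, -224.7, 229.8]
tcp_rot: [2.477, 1.57, -0.626]
ft_force: [-0.1, -0.6, -1.9]
opening: 0.229
```

Run:
```python
from h import *
st=state();print(st["t"],st["eef_pos"],st["ft_force"],st["opening"],st["qvel"].round(4))
np.save("w8.npy",np.r_[st["eef_pos"],st["tcp_rot"]])
for n in("wrist","side","top"): cv2.imwrite(f"pics/{n}8.png",read_camera(n)[:,:,::-1])
crop("pics/wrist8.png",280,110,370,210,6,"pics/w8T.png")
crop("pics/side8.png",310,110,410,220,6,"pics/s8T.png")
a=cv2.imread("pics/w8T.png");b=cv2.imread("pics/s8T.png");b=b[:600];cv2.imwrite("pics/c8.png",cv2.resize(np.hstack([a,b]),None,fx=.69,fy=.69))
e=st["eef_pos"]-[0,0,132]
print("tip pred w/s in c8",(proj(camw("w8.npy"),e)-[280,110])*6*.69,(proj(cam("side"),e)-[310,110])*6*.69+[373,0])
```

```text
21.525 [ 598.96791982 -224.70986363  229.83874714] [-0.12313738 -0.64892758 -1.85615198] 0.22892691429950873 [ 0.0014  0.0022  0.0001  0.0021 -0.0022  0.0008]
tip pred w/s in c8 [167.84651608 321.08693834] [530.8844544  261.52179676]
```

View pics/c8.png

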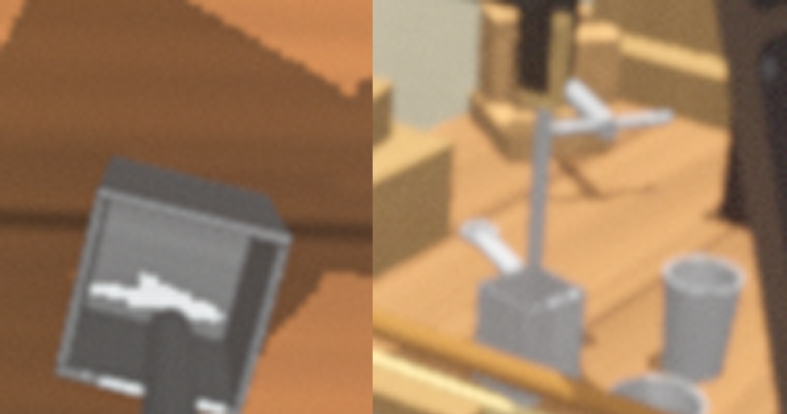

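View pics/top8.png

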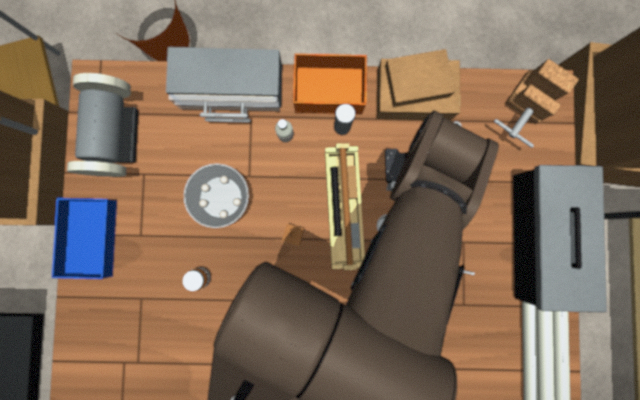

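The wrist view shows the tip at about (168,320) in the crop against a predicted (168,321). The side view shows the tip at about (532,262) against (531,262), just above the rim and centred. The top view shows all five beads in the bowl and nothing displaced. Force is only the rod's weight, and the joints are still. Handing in.

Run:
```python
from h import *
print(job_done()); st=state();print(st["t"],st["eef_pos"],st["opening"])
```

```text
the job is handed in; nothing more can be done
None
the job is handed in; nothing more can be done
```

I finished the stir-and-carry job and handed it in at about 21.7 s of the 58 s. The system gave no verdict, so what follows is from my own measurements.

- **Stirring:** I gripped the handle and drew the rod from its block. The rod entered at the middle of the bowl, then moved to the near side. It made two clockwise turns, the first at about 28 mm radius and the second at about 31 mm. By the wrist camera, every bead ended more than 17 mm from where it started, and all five were still in the bowl.
- **Carry:** The rod crossed the tote with its tip about 177 mm above the bench. I overshot the tin by 25 mm because I summed the rows slightly too long, and corrected that while still high.
- **Final hold:** Two wrist views put the tin's mouth at (599.2, −224.9, 80.2) mm. The fixed cameras had put it about 1 to 1.5 mm away, well inside the 12 mm tolerance. The tip is at about (599.0, −224.7, 98) mm, roughly 18 mm above the rim and less than 1 mm off centre. The tip shows where predicted in the wrist and side views, so the rod hangs upright.
- **Last checks:** The joints were still, the grip opening was 22 mm, and the force showed only the rod's weight. The last top view showed nothing displaced, though the arm hid the cans and most of the driver in that view. No check failed, but a state reading after hand-in was refused, so I have no measurement from the judged second itself.

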